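Demagnetise reclaimed bearing caps

ROBOT

A 6-joint arm with a two-finger parallel gripper is mounted at the origin on the work surface. World frame = base frame: x ahead of the robot, y to its left, z up, the work surface at z = 0. Lengths are in m, angles in degrees, forces in N, time in s.
With the tool pointing down it reaches from about 0.4 to 0.925 m from the base axis. Payload 12.5 kg.
Tool frame: the origin (TCP) lies midway between the tips of the shut fingers; the grasp point (between the pads) lies 19 mm behind it; z points along the fingers, y is the line along which they close (so a half turn about z gives the same grasp; the last joint's range is limited). The gripper opens to 95 mm and grips with 3 to 60 N. Pads are 20 mm wide; open, the fingers measure 119 mm over their backs; the gripper's body (75 mm by 180 mm) begins 59 mm behind the grasp point.
Start: joints at [-73.717, 28.126, 89.318, -0, 62.55, -6.05], TCP at [0.238, -0.578, 0.192] pointing down, gripper open.
Joint ranges: [-177.58, 177.58], [-47.91, 125.51], [2.72, 160], [-65.01, 245.01], [3.68, 167.84], [-153.87, 153.87]. Speed limits (degrees/s): [127.2, 127.2, 159.86, 180, 180, 180].

INTERFACE

Orientations are given as a 3x3 rotation matrix whose columns are the frame's x, y, z axes.
In Python, from station import env, solve_ik, viewer gives the robot as it stands. The module is installed in compiled form; this text tells all that it offers. Calls block until the motion is done:
- env.goto(position, orientation): joint-space move of the TCP to a pose.
- env.move_linear(position, orientation=None, v=0.15): straight line of the TCP; orientation=None keeps the orientation; v is the mean speed in m/s.
- env.move_j(angles): joint-space move.
- env.let_go() and env.grab(): open the fingers fully, or close them until they stop; the grip force is fixed at half the most.
- env.hold(seconds).
- solve_ik(position, orientation): joint angles nearest the present ones, or None.
- viewer.read_camera(name): name is "scene" or "side" or "wrist"; returns (picture, depth): 480x640x3 uint8, red, green, blue; 480x640 float32, m along the optical axis (not along the pixel's ray), 0 where there is no reading.
- viewer.calibration(name): a dict with "camera_matrix" (3x3 intrinsics, pixels), "R" (3x3) and "t" (3): a world point X has camera coordinates R X + t. Camera axes: x right, y down, z forward; pixel columns grow to the right and rows downward; lengths in m; the calibration is good to about 2 mm. The wrist camera is an equidistant fisheye: a pixel r from the principal point sees the ray r / f radians off the axis. A picture is of the moment at which its call begins: read the wrist's pose just before it. calibration takes no time and is no camera call; for the wrist camera it gives the pose at the moment of the call.
A pose or a line that the arm cannot do raises env.PlanningError and nothing moves.
- env.hand_in(): hands the job in; it is judged then, once.
Readings, each from a call of its own:
- env.get_time_s(): time.
- env.get_qpos(): joint angles.
- env.get_qvel(): joint speeds.
- env.get_tau(): joint torques, N m.
- env.get_eef_pos(): TCP position.
- env.get_eef_rot(): TCP orientation.
- env.get_wrist_force(): force on the tool from outside, world axes, zero at the start.
- env.get_wrist_torque(): the same for the moment, N m.
- env.get_finger_gap(): opening from 0.0 (shut) to 1.0 (fully open).
- env.get_finger_force(): force on a finger pad.
Only numpy, scipy, OpenCV 4.12 (cv2) and the standard library are available. Lean on these libraries where they do the work, as an engineer would, in place of code of your own. Each camera call takes 0.05 s, during which the arm holds its last target. There are 200 camera calls.

TASK

Demagnetise the steel bearing caps lying on the bench: put all of them in the carriage tray, side by side and not on top of each other, then release the carriage's clamp lever and switch the coil on (its locking toggle must be pulled outward before it flips). With the coil on, slide the carriage past the coil until its pointer is level with the brass mark and lock the clamp lever again, and only then switch the coil off at the toggle and move all the caps to the grey finished-parts tray, again not on top of each other. Leave everything else on the bench where it is.

Things in the scene. Friction and masses are not known exactly. Their poses are not given: they have to be found in the camera images.
- cap0_c (a point): centre of a bearing cap (may be absent): a dark steel arch 56 mm long (its x), 28 mm thick (its y), 40 mm tall (its z, up when it stands on its two feet, as at the start); the centre is 20 mm above the feet; 0.25 to 0.5 kg; two 16 mm feet with a 24 mm gap between them below, solid bridge 18 mm high on top. It may stand or lie in the trays.
- cap1_c (a point): centre of a bearing cap (may be absent): a dark steel arch 56 mm long (its x), 28 mm thick (its y), 40 mm tall (its z, up when it stands on its two feet, as at the start); the centre is 20 mm above the feet; 0.25 to 0.5 kg; two 16 mm feet with a 24 mm gap between them below, solid bridge 18 mm high on top. It may stand or lie in the trays.
- cap2_c (a point): centre of a bearing cap (may be absent): a dark steel arch 56 mm long (its x), 28 mm thick (its y), 40 mm tall (its z, up when it stands on its two feet, as at the start); the centre is 20 mm above the feet; 0.25 to 0.5 kg; two 16 mm feet with a 24 mm gap between them below, solid bridge 18 mm high on top. It may stand or lie in the trays.
- tray_in (a point): centre of the inner floor of the carriage's open aluminium tray, which moves with the carriage; inside 102 mm (x, across the rail) by 192 mm (y, along the rail), wall 4 mm thick, rim 12 mm above the floor. z up. A cap is in the tray when its centre lies over the inner floor and not above another cap.
- handle (a point): centre of the carriage's handle, an upright black knob 20 mm in diameter, 28 mm tall (14 mm above and below this point) on the tray's front apron, 77 mm in front of the tray's middle (tray_in -x) and 60 mm to tray_in +y. Moves with the carriage.
- pointer (a point): tip of the carriage's pointer, a thin dark plate at the front of the apron. Axes as the rail unit: y along the rail.
- mark_c (a point): centre of the brass mark, a fixed upright block 18 x 8 x 24 mm (8 mm along the rail) in front of the rail. Its y axis runs along the rail (parallel to tray_in y). The carriage is at the mark when pointer and mark_c have the same y in this frame.
- carriage (a joint): travel of the carriage along the rail in m, 0 at the left end (+y), grows toward -y of tray_in, up to 0.285; the coil stands behind the rail (+x), its blue housing 150 mm wide along the rail and 120 mm tall, starting 88 mm behind the middle of the tray, with its pole at 0.13; the mark lies at 0.23 to 0.27. Starts at 0 to 0.03. Needs about 9 N to slide when the clamp is released; the locked clamp holds it.
- clamp (a joint): angle of the clamp lever in rad: 0 locked (lever along the rail, pointing to tray_in -y), 1.0 fully released (its knob swung toward tray_in -x, the robot's side; turns clockwise seen from above). Below 0.12 counts as locked, above 0.7 as released. Stays where left; about 2 to 4 N at the knob.
- clamp_knob (a point): middle of the upright black knob at the clamp lever's end, 18 mm in diameter, its top 16 mm above this point and the top of the lever arm 16 mm below it; 60 mm from the pivot. It may turn between the fingers as the lever swings.
- clamp_pivot (a point): point on the clamp lever's vertical hinge axis, at the height of clamp_knob.
- power (a joint): angle of the toggle about its hinge in rad: 0 off (leans toward the pod's -x, the robot's side, 0.42 rad from vertical), 0.84 on (leans the same amount the other way). Below 0.2 counts as off, above 0.64 as on. A gate tooth in the middle blocks it unless the bat is pulled out 8 mm or more; stays where it is left.
- bat (a joint): how far the bat is pulled out along its own length, 0 to 0.012 m; a spring draws it back, 5 N at 0, 11 N at full pull. Home below 0.003.
- bat_head (a point): centre of the bat's head, a steel cylinder 20 mm in diameter and 26 mm long along the bat, 79 mm from bat_pivot when home. z points outward along the bat.
- bat_pivot (a point): point on the toggle's hinge, 20 mm above the bench inside the grey switch pod (110 x 80 x 34 mm). Axes are the pod's: the hinge lies along y, the bat swings in the x-z plane, on is toward +x.
- done_in (a point): centre of the inner floor of the fixed grey plastic finished-parts tray; inside 107 mm (x) by 207 mm (y), wall 4 mm, rim about 14 mm above the floor.
- piston: bystander: bare aluminium piston, 80 mm across, 60 mm tall; origin under its centre
- race: bystander: steel bearing ring 60 mm across, 16 mm high
- wrench: bystander: wrench lying flat
- driver: bystander: screwdriver lying flat
- spray: bystander: spray can 56 mm across, 170 mm tall
- mug: bystander: white mug, 80 mm across, 90 mm tall
- conrod: bystander: connecting rod lying flat, about 190 mm long
Things that resemble listed ones, but are neither listed nor needed, are in the scene too. What is shaped like the part that bears done_in but turquoise is not meant. Leave any pink look-alike of the part that bears power alone.

How it is judged (in metres and radians):
On the way, in this order (a step that is already met when the one before it is completed fails the run):
1. all the caps are in the carriage tray, with the coil off and the carriage still at its start (x of cap0_c in the frame of tray_in between -0.05 and 0.05 m and y of cap0_c in the frame of tray_in between -0.095 and 0.095 m and z of cap0_c in the frame of tray_in between 0.006 and 0.036 m and x of cap1_c in the frame of tray_in between -0.05 and 0.05 m and y of cap1_c in the frame of tray_in between -0.095 and 0.095 m and z of cap1_c in the frame of tray_in between 0.006 and 0.036 m and x of cap2_c in the frame of tray_in between -0.05 and 0.05 m and y of cap2_c in the frame of tray_in between -0.095 and 0.095 m and z of cap2_c in the frame of tray_in between 0.006 and 0.036 m and value of joint power below 0.2 rad and value of joint carriage below 0.06 m), for 0.3 s.
2. the toggle's bat is pulled outward while still at off (all of step 1 and value of joint bat above 0.005 m).
3. the coil is switched on and the clamp released, the carriage not yet at the coil (x of cap0_c in the frame of tray_in between -0.05 and 0.05 m and y of cap0_c in the frame of tray_in between -0.095 and 0.095 m and z of cap0_c in the frame of tray_in between 0.006 and 0.036 m and x of cap1_c in the frame of tray_in between -0.05 and 0.05 m and y of cap1_c in the frame of tray_in between -0.095 and 0.095 m and z of cap1_c in the frame of tray_in between 0.006 and 0.036 m and x of cap2_c in the frame of tray_in between -0.05 and 0.05 m and y of cap2_c in the frame of tray_in between -0.095 and 0.095 m and z of cap2_c in the frame of tray_in between 0.006 and 0.036 m and value of joint power above 0.64 rad and value of joint bat below 0.003 m and value of joint clamp above 0.7 rad and value of joint carriage below 0.06 m), for 0.1 s.
4. the loaded carriage stands at the mark with the coil on (x of cap0_c in the frame of tray_in between -0.05 and 0.05 m and y of cap0_c in the frame of tray_in between -0.095 and 0.095 m and z of cap0_c in the frame of tray_in between 0.006 and 0.036 m and x of cap1_c in the frame of tray_in between -0.05 and 0.05 m and y of cap1_c in the frame of tray_in between -0.095 and 0.095 m and z of cap1_c in the frame of tray_in between 0.006 and 0.036 m and x of cap2_c in the frame of tray_in between -0.05 and 0.05 m and y of cap2_c in the frame of tray_in between -0.095 and 0.095 m and z of cap2_c in the frame of tray_in between 0.006 and 0.036 m and value of joint power above 0.64 rad and y of pointer in the frame of mark_c between -0.006 and 0.006 m and velocity of joint carriage below 0.01 m/s), for 0.1 s.
5. the clamp is locked at the mark with the coil still on (x of cap0_c in the frame of tray_in between -0.05 and 0.05 m and y of cap0_c in the frame of tray_in between -0.095 and 0.095 m and z of cap0_c in the frame of tray_in between 0.006 and 0.036 m and x of cap1_c in the frame of tray_in between -0.05 and 0.05 m and y of cap1_c in the frame of tray_in between -0.095 and 0.095 m and z of cap1_c in the frame of tray_in between 0.006 and 0.036 m and x of cap2_c in the frame of tray_in between -0.05 and 0.05 m and y of cap2_c in the frame of tray_in between -0.095 and 0.095 m and z of cap2_c in the frame of tray_in between 0.006 and 0.036 m and value of joint power above 0.64 rad and y of pointer in the frame of mark_c between -0.006 and 0.006 m and value of joint clamp below 0.12 rad), for 0.3 s.
6. the toggle's bat is pulled outward while still at on (all of step 5 and value of joint bat above 0.005 m).
7. the coil is switched off with the carriage locked at the mark (x of cap0_c in the frame of tray_in between -0.05 and 0.05 m and y of cap0_c in the frame of tray_in between -0.095 and 0.095 m and z of cap0_c in the frame of tray_in between 0.006 and 0.036 m and x of cap1_c in the frame of tray_in between -0.05 and 0.05 m and y of cap1_c in the frame of tray_in between -0.095 and 0.095 m and z of cap1_c in the frame of tray_in between 0.006 and 0.036 m and x of cap2_c in the frame of tray_in between -0.05 and 0.05 m and y of cap2_c in the frame of tray_in between -0.095 and 0.095 m and z of cap2_c in the frame of tray_in between 0.006 and 0.036 m and y of pointer in the frame of mark_c between -0.006 and 0.006 m and value of joint clamp below 0.12 rad and value of joint power below 0.2 rad and value of joint bat below 0.003 m), for 0.1 s.
At the end, for the whole second after the job is handed in: every cap present rests in the finished-parts tray with its centre over the inner floor and no more than 36 mm above it (not stacked), the carriage's pointer is within 6 mm of the mark along the rail, the clamp is locked (below 0.12 rad), the toggle is off (below 0.2 rad) with its bat home (x of cap0_c in the frame of done_in between -0.053 and 0.053 m and y of cap0_c in the frame of done_in between -0.103 and 0.103 m and z of cap0_c in the frame of done_in between 0.006 and 0.036 m and x of cap1_c in the frame of done_in between -0.053 and 0.053 m and y of cap1_c in the frame of done_in between -0.103 and 0.103 m and z of cap1_c in the frame of done_in between 0.006 and 0.036 m and x of cap2_c in the frame of done_in between -0.053 and 0.053 m and y of cap2_c in the frame of done_in between -0.103 and 0.103 m and z of cap2_c in the frame of done_in between 0.006 and 0.036 m and y of pointer in the frame of mark_c between -0.006 and 0.006 m and value of joint clamp below 0.12 rad and value of joint power below 0.2 rad and value of joint bat below 0.003 m and linear speed of each of cap0, cap1, cap2 below 0.02 m/s); the robot touches nothing.
It fails at once if one of the other things on the bench is moved more than 40 mm (distance of any of piston, race, wrench, driver, spray, mug, conrod from where it was at the start of the episode above 0.04 m).
Of cap0, cap1, cap2 only 2 to 3 are there at a start; the rules pass over those that are not, and their reading is None.
At some moment in a run one of cap0, cap1, cap2 may be knocked a few centimetres aside while the robot is not near it.
Once in a run the grip may slacken for a moment while it holds something.
It also fails if it takes over 210 s, if anything falls off the work surface, if the arm or the gripper's body presses on something with over 40 N, if the wrist force passes 120 N, or if a joint passes its speed limit or range.

## Working session

There is one attempt and no reset: what is moved stays moved. The work goes in short steps, each a Python script; the robot and the scene stay as the last script left them, time stands still between calls to the robot, and variables do not carry over. Pictures are saved under pics/ and viewed, at most 14 in all, crops included, and the job is handed in when it is done.

```bash
mkdir -p pics; ls; python3 - <<'E'
from station import env, viewer
import cv2,numpy as np
for n in ["scene","side","wrist"]:
    p,d=viewer.read_camera(n); cv2.imwrite(f"pics/{n}0.png",p[:,:,::-1]); np.savez(f"pics/{n}0.npz",p=p,d=d)
    c=viewer.calibration(n); print(n,c)
E
```

```text
pics
scene {'camera_matrix': array([[442.5391246 ,   0.        , 318.2437677 ],
       [  0.        , 442.5391246 , 244.59190579],
       [  0.        ,   0.        ,   1.        ]]), 'R': array([[-0.08235081,  0.99657625, -0.00735614],
       [ 0.71157818,  0.05362925, -0.70055721],
       [-0.69776417, -0.06292592, -0.71355833]]), 't': array([-3.52502229e-04, -2.77913941e-01,  1.38998774e+00])}
side {'camera_matrix': array([[573.47900526,   0.        , 323.43979592],
       [  0.        , 573.47900526, 241.08365874],
       [  0.        ,   0.        ,   1.        ]]), 'R': array([[-0.98855611, -0.15083207, -0.00255149],
       [-0.09726421,  0.65021764, -0.75349631],
       [ 0.11531043, -0.74462521, -0.65744719]]), 't': array([0.49095091, 0.0885228 , 1.34989757])}
wrist {'camera_matrix': array([[371.64829954,   0.        , 319.1420412 ],
       [  0.        , 371.64829954, 241.03881505],
       [  0.        ,   0.        ,   1.        ]]), 'R': array([[ 3.79047437e-01, -9.25377201e-01,  2.76682629e-04],
       [-8.92449513e-01, -3.65480713e-01,  2.64495206e-01],
       [-2.44656711e-01, -1.00503155e-01, -9.64386960e-01]]), 't': array([-0.62517644, -0.02899183,  0.3899079 ])}
```

View pics/scene0.png

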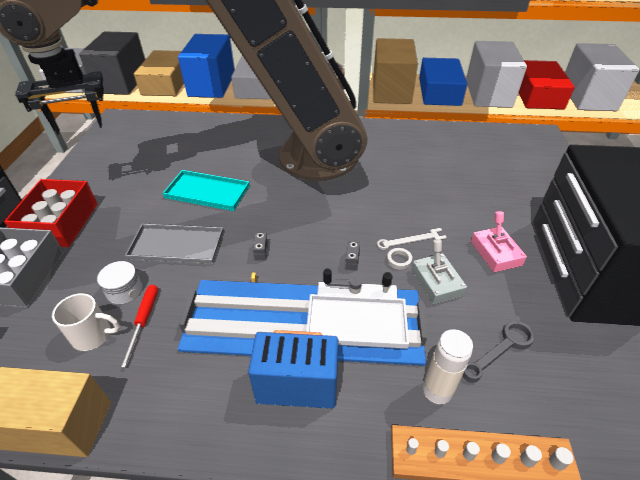

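View pics/side0.png

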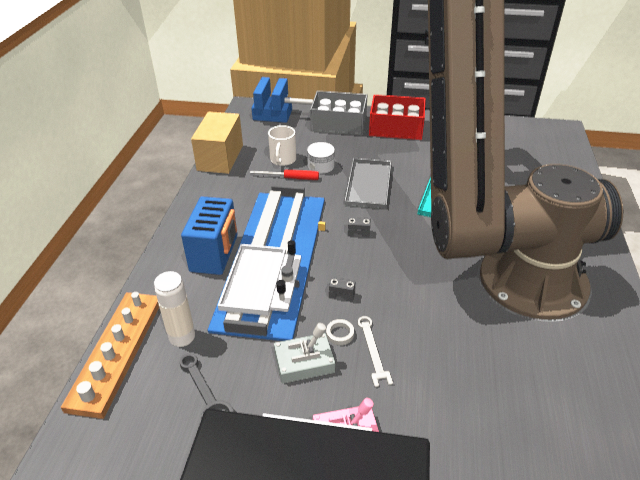

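```bash
cat > h.py <<'E'
import numpy as np, cv2
from station import env, solve_ik, viewer
def cloud(d,c):
    K,R,t=c["camera_matrix"],np.array(c["R"]),np.array(c["t"])
    v,u=np.mgrid[:480,:640]; 
    P=np.stack([(u-K[0,2])/K[0,0]*d,(v-K[1,2])/K[1,1]*d,d],-1)
    return (P-t)@R
def cams(names=("scene","side")):
    out={}
    for n in names:
        p,d=viewer.read_camera(n); out[n]=(p,d,cloud(d,viewer.calibration(n)))
    return out
S=1.25e-3; X0,Y0=0.9,0.5   # top-down map: row down = -x (toward robot), col right = -y
def topmap(cl,zmax=0.25):
    h=np.full((480,800),-1.);im=np.zeros((480,800,3),np.uint8)
    for n,(p,d,W) in cl.items():
        m=(d>0)&(W[...,2]<zmax)&(W[...,2]>-.02)
        r=((X0-W[...,0])/S).round().astype(int);c=((Y0-W[...,1])/S).round().astype(int)
        m&=(r>=0)&(r<480)&(c>=0)&(c<800)
        o=np.argsort(W[...,2][m]); r,c,z,q=r[m][o],c[m][o],W[...,2][m][o],p[m][o]
        k=z>=h[r,c]; h[r[k],c[k]]=z[k]; im[r[k],c[k]]=q[k]
    return h,im
def xy(c,r): return X0-r*S, Y0-c*S
E
python3 - <<'E'
from h import *
cl={}
for n in("scene","side"):
    f=np.load(f"pics/{n}0.npz"); cl[n]=(f["p"],f["d"],cloud(f["d"],viewer.calibration(n)))
h,im=topmap(cl)
cv2.imwrite("pics/top0.png",cv2.dilate(im,np.ones((3,3)))[:,:,::-1])
for n,(u,v) in dict(cap1=(261,240),cap2=(352,247),clampk=(327,272),handle=(387,274),mark=(255,276),bat=(437,241),done=(178,243),tray=(358,318)).items():
    print(n,cl["scene"][2][v,u].round(4))
for n,(u,v) in dict(cap1=(359,219),cap2=(342,283),clampk=(292,246),handle=(281,285),mark=(322,223),bat=(320,327),done=(370,182),tray=(255,278)).items():
    print(n,cl["side"][2][v,u].round(4))
p,s=cl["scene"][0],cl["side"][0]
a=cv2.resize(p[225:315,235:475],(800,300),interpolation=cv2.INTER_CUBIC)
b=cv2.resize(s[200:390,200:390],(300,300),interpolation=cv2.INTER_CUBIC);b2=cv2.resize(p[170:270,120:285],(495,300),interpolation=cv2.INTER_CUBIC)
cv2.imwrite("pics/crop0.png",np.vstack([a,np.hstack([b,b2,np.zeros((300,5,3),np.uint8)])])[:,:,::-1])
E
```

```text
cap1 [ 0.4223 -0.1038  0.0402]
cap2 [0.4312 0.1168 0.0421]
clampk [0.5665 0.0661 0.1027]
handle [0.5594 0.1903 0.0991]
mark [ 0.5203 -0.1026  0.0207]
bat [0.4615 0.3013 0.1064]
done [ 0.4117 -0.3221  0.0025]
tray [0.6306 0.1352 0.0376]
cap1 [ 0.4226 -0.1155  0.0378]
cap2 [0.4367 0.1152 0.0352]
clampk [0.557  0.0739 0.0946]
handle [0.5557 0.2006 0.0968]
mark [ 0.5164 -0.1052  0.0217]
bat [0.4563 0.3068 0.1035]
done [ 0.4123 -0.332   0.0024]
tray [0.6347 0.1277 0.0342]
```

View pics/top0.png

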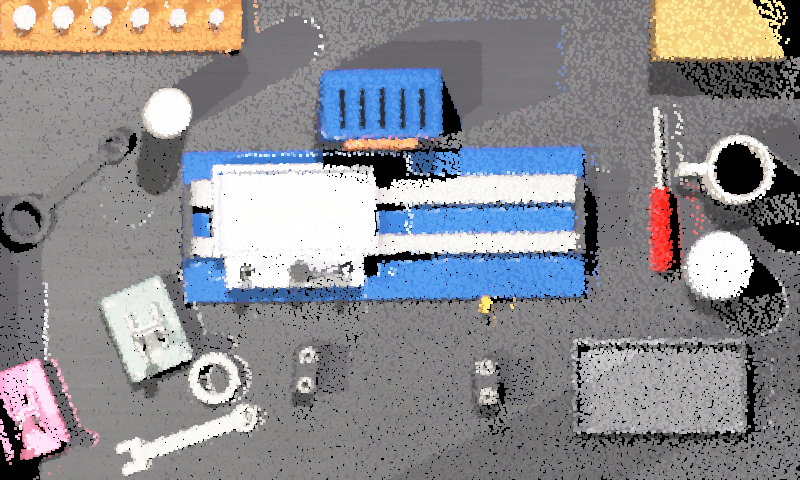

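View pics/crop0.png

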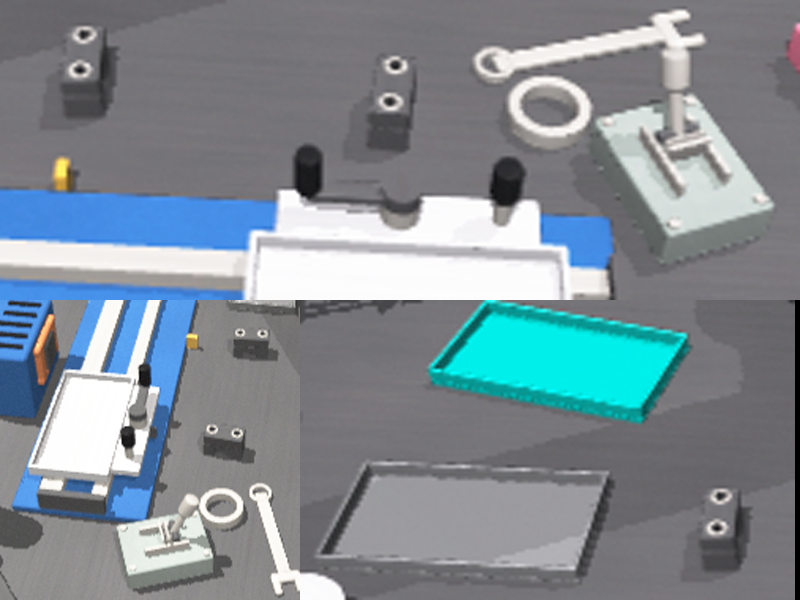

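Scene picture: two caps at scene px (261,246) and (352,255), carriage tray (358,318), clamp knob (327,277), handle (387,280), brass mark (255,276). Pod candidates: grey (440,275) is the meant one, and pink (498,245) is the look-alike. Tray candidates: grey (178,243) is the meant one, and turquoise (207,190) is not. The crop confirms both, and no third cap is visible. Next I measure more exactly.

```bash
python3 - <<'E'
from h import *
cl={}
for n in("scene","side"):
    f=np.load(f"pics/{n}0.npz"); cl[n]=(f["p"],f["d"],cloud(f["d"],viewer.calibration(n)))
def rect(lbl,W,m):
    P=W[m]; r=cv2.minAreaRect(P[:,:2].astype(np.float32)); print(lbl,len(P),"c",np.round(r[0],4),"size",np.round(r[1],4),"ang",round(r[2],1),"z med",np.percentile(P[:,2],[5,50,95]).round(4),"mean",P[:,:2].mean(0).round(4))
def box(W,x0,x1,y0,y1,z0,z1): return (W[...,0]>x0)&(W[...,0]<x1)&(W[...,1]>y0)&(W[...,1]<y1)&(W[...,2]>z0)&(W[...,2]<z1)
for n,(p,d,W) in cl.items():
    hsv=cv2.cvtColor(p,cv2.COLOR_RGB2HSV); print(n)
    H,Sa,V=[hsv[...,i].astype(int) for i in range(3)]
    rect("capA",W,box(W,.37,.49,.07,.15,.032,.05)&(d>0))
    rect("capB",W,box(W,.37,.49,-.16,-.06,.032,.05)&(d>0))
    rect("podtop",W,box(W,.4,.58,.24,.39,.029,.039)&(V>120)&~box(W,.4,.6,.2,.262,.0,.05))
    rect("bathead",W,box(W,.42,.52,.26,.35,.084,.12))
    rect("blue",W,box(W,.4,.75,-.3,.4,-.01,.012+.01)&(H>100)&(H<120)&(Sa>120))
    rect("white",W,box(W,.5,.75,0,.28,.043,.06)&(Sa<40)&(V>140)&~box(W,.5,.575,0,.3,0,1))
    rect("traylow",W,box(W,.5,.75,0.02,.24,.02,.043)&(Sa<40)&(V>140))
    rect("clampknob",W,box(W,.52,.60,.03,.12,.075,.12)&(V<90))
    rect("handle",W,box(W,.52,.60,.15,.24,.075,.12)&(V<90))
    rect("pivot",W,box(W,.53,.575,.09,.15,.05,.12))
    rect("mark",W,box(W,.49,.55,-.14,-.07,.008,.04)&(H>15)&(H<35)&(Sa>120))
    rect("done",W,box(W,.33,.5,-.47,-.19,.009,.02))
E
```

```text
scene
capA 228 c [0.4408 0.1184] size [0.0279 0.058 ] ang 85.9 z med [0.0352 0.0404 0.043 ] mean [0.4431 0.1183]
capB 223 c [ 0.4253 -0.1069] size [0.0583 0.0284] ang 4.9 z med [0.0351 0.0403 0.0434] mean [ 0.4284 -0.106 ]
podtop 1027 c [0.4914 0.3162] size [0.111  0.0814] ang 22.4 z med [0.0315 0.0344 0.037 ] mean [0.5007 0.3165]
bathead 107 c [0.4623 0.3044] size [0.0239 0.0208] ang 23.4 z med [0.0865 0.0993 0.1064] mean [0.4651 0.3029]
blue 6151 c [0.6379 0.0211] size [0.2199 0.4983] ang 0.8 z med [0.0094 0.0126 0.0151] mean [ 0.6329 -0.0212]
white 975 c [0.6352 0.1328] size [0.1206 0.2008] ang 0.2 z med [0.0437 0.0488 0.0522] mean [0.6255 0.1427]
traylow 3836 c [0.6358 0.1298] size [0.2196 0.1187] ang 90.0 z med [0.0357 0.0387 0.0412] mean [0.6357 0.1354]
clampknob 112 c [0.5656 0.067 ] size [0.0176 0.0155] ang 35.0 z med [0.077  0.0952 0.1035] mean [0.5672 0.0665]
handle 118 c [0.5628 0.1911] size [0.0206 0.018 ] ang 18.9 z med [0.0775 0.0958 0.0994] mean [0.5656 0.1907]
pivot 240 c [0.5607 0.1193] size [0.0565 0.027 ] ang 82.9 z med [0.0526 0.0711 0.076 ] mean [0.5658 0.1196]
m
[... 824 characters left out ...]
d [0.0435 0.0467 0.0502] mean [0.6281 0.1414]
traylow 3087 c [0.617 0.131] size [0.1502 0.2182] ang 1.0 z med [0.0318 0.0359 0.0418] mean [0.6322 0.1398]
clampknob 81 c [0.5606 0.0692] size [0.0146 0.0219] ang 11.6 z med [0.0773 0.0929 0.1019] mean [0.5598 0.0721]
handle 96 c [0.5588 0.194 ] size [0.0169 0.0211] ang 23.0 z med [0.0763 0.0926 0.0974] mean [0.558  0.1964]
pivot 194 c [0.5621 0.1174] size [0.0249 0.0505] ang 11.2 z med [0.0521 0.0685 0.0736] mean [0.5588 0.1254]
mark 37 c [ 0.5191 -0.1043] size [0.0128 0.0167] ang 62.8 z med [0.0088 0.0172 0.023 ] mean [ 0.5179 -0.1034]
done 331 c [ 0.4163 -0.3209] size [0.1152 0.2298] ang 0.2 z med [0.0095 0.0141 0.0177] mean [ 0.4166 -0.3093]
```

```bash
cat >> h.py <<'E'
def wcloud():
    c=viewer.calibration("wrist"); p,d=viewer.read_camera("wrist")
    K=c["camera_matrix"]; v,u=np.mgrid[:480,:640]
    a,b=(u-K[0,2])/K[0,0],(v-K[1,2])/K[1,1]; th=np.hypot(a,b)+1e-9
    k=np.tan(np.minimum(th,1.4))/th
    P=np.stack([a*k*d,b*k*d,d],-1)
    return p,d*(th<1.3),(P-np.array(c["t"]))@np.array(c["R"])
def box(W,x0,x1,y0,y1,z0,z1): return (W[...,0]>x0)&(W[...,0]<x1)&(W[...,1]>y0)&(W[...,1]<y1)&(W[...,2]>z0)&(W[...,2]<z1)
def rect(P):
    (c,s,a)=cv2.minAreaRect(P[:,:2].astype(np.float32))
    if s[1]>s[0]: a+=90; s=s[::-1]
    return np.array(c),np.array(s),(a+90)%180-90   # centre, long/short, angle of the long axis (deg)
def find_cap(cl,x,y,z0,r=.06):
    """cl: (p,d,W); cap standing on z0 near x,y"""
    p,d,W=cl; m=(box(W,x-r,x+r,y-r,y+r,z0+.03,z0+.05)&(d>0)).astype(np.uint8)
    n,l,st,_=cv2.connectedComponentsWithStats(m)
    P=W[l==1+np.argmax(st[1:,4])]; c,s,a=rect(P); return c,s,a,np.median(P[:,2])
def down(a):
    """tool pointing down, fingers closing along world angle a (deg); half turn chosen by the wrist"""
    y=np.array([np.cos(np.radians(a)),np.sin(np.radians(a)),0]); z=np.array([0,0,-1.])
    return np.column_stack([np.cross(y,z),y,z])
def best(pos,Rs):
    q0=env.get_qpos(); L=[(np.abs(np.array(q)-q0).max(),i) for i,R in enumerate(Rs) if (q:=solve_ik(pos,R)) is not None]
    return Rs[min(L)[1]]
def bestdown(pos,a): return best(pos,[down(a),down(a+180)])
def over(x,y,z,a):
    R=bestdown([x,y,z],a); env.goto([x,y,z],R); return R
def stat(s=""): print(s,"t",round(env.get_time_s(),1),"pos",np.round(env.get_eef_pos(),4),"gap",round(float(env.get_finger_gap()),3),"ff",np.round(env.get_finger_force(),1),"F",np.round(env.get_wrist_force(),1))
E
python3 - <<'E'
from h import *
R=over(.424,-.1065,.19,95); stat(); print(env.get_qpos())
w=wcloud(); print(find_cap(w,.424,-.1065,0)); np.savez("pics/w1.npz",*w)
cv2.imwrite("pics/w1.png",w[0][:,:,::-1])
E
```

```text
t 2.0 pos [ 0.4242 -0.1071  0.19  ] gap 0.997 ff 0.0 F [ 0.4  0.5 -0.6]
[-2.28272843e+01  1.29894271e+01  1.14362913e+02 -5.53969637e-03
  5.26370456e+01  6.22038968e+01]
(array([ 0.42537001, -0.10801601]), array([0.056563  , 0.02801508]), 4.34366512298584, np.float64(0.039693245534230086))
```

View pics/w1.png

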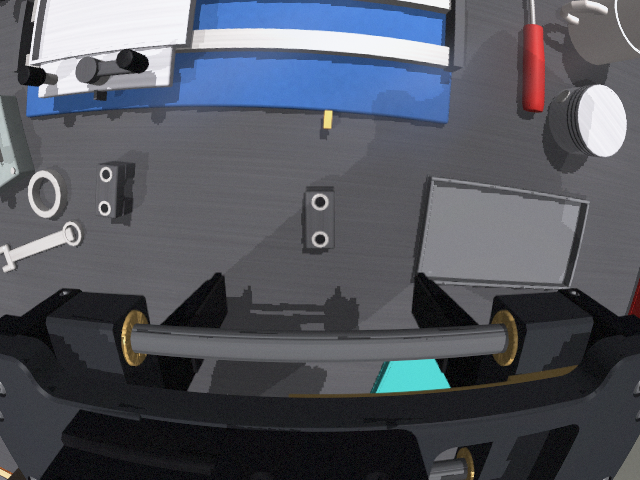

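Wrist view: cap B at (319,219), cap A at (112,190), brass mark at (327,119), the dark pointer under the apron around (100,95), and the grey finished-parts tray at (500,235). The wrist-measured cap is 56.6 x 28.0 mm, which matches the given size, so I grasp it.

```bash
cat >> h.py <<'E'
def pick(c,a,z0):
    R=bestdown([c[0],c[1],z0+.1],a+90)
    env.goto([c[0],c[1],z0+.06],R); env.move_linear([c[0],c[1],z0+.016],R,v=.1); env.grab(); stat("grip")
    env.move_linear([c[0],c[1],z0+.15],R,v=.25); stat("lifted")
def place(x,y,z0,a=0,up=.12):
    R=over(x,y,z0+.08,a+90); stat("above")
    env.move_linear([x,y,z0+.019],R,v=.1); stat("low"); env.let_go(); env.move_linear([x,y,z0+up],R,v=.25)
E
python3 - <<'E'
from h import *
f=np.load("pics/w1.npz"); p,d,W=[f[k] for k in f]
hsv=cv2.cvtColor(p,cv2.COLOR_RGB2HSV)
m=(hsv[...,0]>15)&(hsv[...,0]<35)&(hsv[...,1]>120)&box(W,.49,.55,-.15,-.06,.015,.04); print("mark",rect(W[m]),W[m].mean(0))
print("ptr",W[95,100],W[88,140],"tray floor",W[20:50:10,100])
m=box(W,.35,.5,-.45,-.2,.008,.02); print("done rim",rect(W[m])); print("floor",W[235,500])
pick([.4254,-.108],4.3,0)
place(.644,.133-.027,.037)
stat()
E
```

```text
mark (array([ 0.52416885, -0.10359173]), array([0.00090635, 0.        ]), 5.7690887451171875) [ 0.52416882 -0.10359172  0.02328993]
ptr [0.54038464 0.12884223 0.03769195] [0.54545317 0.08111363 0.0360255 ] tray floor [[0.62390195 0.13980655 0.03830552]
 [0.61222642 0.13790722 0.03810773]
 [0.60121924 0.13722944 0.03637937]]
done rim (array([ 0.41943225, -0.32440791]), array([0.21663329, 0.11607072]), -89.73541375994682)
floor [ 0.41980281 -0.31598638  0.00326291]
grip t 4.3 pos [ 0.4254 -0.108   0.016 ] gap 0.277 ff 30.0 F [-0.2  1.6  0. ]
lifted t 5.0 pos [ 0.4248 -0.1078  0.1491] gap 0.279 ff 30.0 F [-0.3  0.2 -2.8]
above t 6.2 pos [0.6435 0.105  0.1166] gap 0.278 ff 30.0 F [-0.1 -0.1 -3.8]
low t 6.9 pos [0.6443 0.1059 0.0565] gap 0.281 ff 30.0 F [ 0.3 -0.5 -3.1]
 t 8.7 pos [0.6439 0.106  0.1573] gap 1.0 ff 0.0 F [-0.1 -0.5 -0.9]
```

```bash
python3 - <<'E'
from h import *
over(.425,.12,.19,86)
c,s,a,z=find_cap(wcloud(),.4385,.12,0); print(c,s,a,z)
assert .05<s[0]<.064 and .024<s[1]<.034
pick(c,a,0)
place(.644,.133+.065,.037)
over(.47,.14,.24,90); w=wcloud(); np.savez("pics/w2.npz",*w); cv2.imwrite("pics/w2.png",w[0][:,:,::-1])
print(find_cap(w,.644,.106,.037,.04),find_cap(w,.644,.198,.037,.04))
stat()
E
```

```text
[0.43968099 0.11797863] [0.05532533 0.02808013] -4.962013244628906 0.03967672753009081
grip t 11.9 pos [0.4397 0.118  0.016 ] gap 0.279 ff 30.0 F [-0.3  1.4 -0.4]
lifted t 12.6 pos [0.439  0.1179 0.1491] gap 0.281 ff 30.0 F [ 0.4 -0.3 -3.7]
above t 13.5 pos [0.6427 0.1976 0.1159] gap 0.278 ff 30.0 F [ 0.2  0.  -2.5]
low t 14.3 pos [0.6442 0.198  0.0565] gap 0.281 ff 30.0 F [-0.4  0.6 -1.7]
(array([0.6441713 , 0.10567851]), array([0.05711598, 0.02857284]), 0.9882274270057678, np.float64(0.07778031505537539)) (array([0.6436348 , 0.19736956]), array([0.05621164, 0.02883158]), 0.17040105164051056, np.float64(0.07769046805790669))
 t 16.9 pos [0.4711 0.1402 0.2391] gap 1.002 ff 0.0 F [0.6 0.1 0. ]
```

View pics/w2.png

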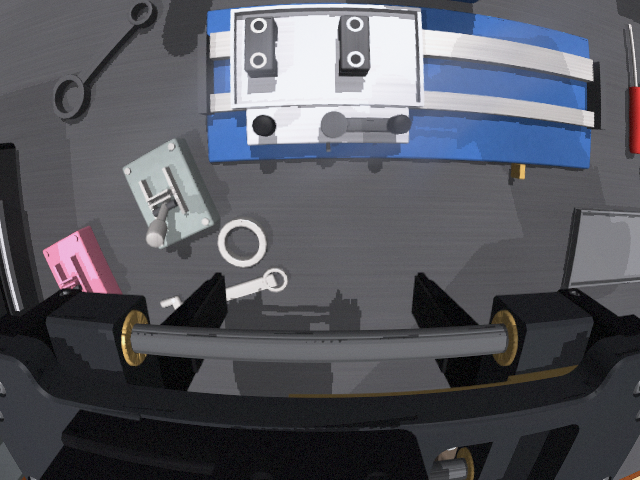

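Both caps stand side by side in the tray at (262,45) and (354,45). Pointer tip at (329,148), clamp knob (398,124), handle (263,125), bat head (156,240), brass mark (519,172).

```bash
python3 - <<'E'
from h import *
f=np.load("pics/w2.npz"); p,d,W=[f[k] for k in f]
hsv=cv2.cvtColor(p,cv2.COLOR_RGB2HSV); V=hsv[...,2]
def rp(l,m):
    P=W[m]; c,s,a=rect(P); print(l,len(P),"c",c.round(4),"s",s.round(4),"a",round(a,1),"z",np.percentile(P[:,2],[5,50,95]).round(4))
rp("knobtop",box(W,.53,.6,.04,.1,.097,.11)); rp("handletop",box(W,.53,.6,.16,.23,.092,.11))
rp("knobs",box(W,.53,.6,.04,.09,.08,.11)); rp("handles",box(W,.53,.6,.16,.23,.08,.11))
rp("disc",box(W,.53,.6,.105,.15,.06,.09))
rp("podtop",box(W,.4,.58,.25,.385,.031,.038))
rp("head",box(W,.42,.5,.26,.34,.08,.12))
rp("rim",box(W,.56,.72,.02,.26,.045,.053))
m=(hsv[...,0]>15)&(hsv[...,0]<35)&(hsv[...,1]>120)&box(W,.49,.55,-.15,-.06,.01,.04); rp("mark",m); rp("marktop",m&(W[...,2]>.02))
sub=W[140:152,322:338]; q=V[140:152,322:338]
print(q); print((sub[6:10:1,7]).round(4)); print(sub[8,::2].round(4))
print("solve",[None if (x:=solve_ik([.45,.31,.12],R)) is None else 1 for R in [down(0)]])
E
```

```text
knobtop 292 c [0.5635 0.0664] s [0.0171 0.0169] a 21.0 z [0.099  0.1013 0.1027]
handletop 358 c [0.5614 0.1907] s [0.019  0.0183] a 87.7 z [0.095  0.0971 0.0987]
knobs 354 c [0.5636 0.0664] s [0.0174 0.0169] a 21.0 z [0.0857 0.101  0.1026]
handles 390 c [0.5614 0.1904] s [0.0196 0.0183] a 87.7 z [0.087  0.0971 0.0987]
disc 679 c [0.5626 0.1214] s [0.0328 0.0252] a -89.9 z [0.069  0.0734 0.0748]
podtop 4408 c [0.4912 0.316 ] s [0.1103 0.0806] a 22.8 z [0.0319 0.0334 0.035 ]
head 466 c [0.4615 0.3019] s [0.0256 0.019 ] a 9.7 z [0.0859 0.1011 0.1057]
rim 4507 c [0.6279 0.1315] s [0.2014 0.1343] a -89.2 z [0.0452 0.0481 0.0507]
mark 142 c [ 0.5214 -0.1062] s [0.0173 0.0087] a 3.7 z [0.0118 0.0229 0.0247]
marktop 92 c [ 0.5214 -0.1062] s [0.0173 0.0087] a 3.7 z [0.0215 0.0237 0.025 ]
[[173 171 173 176 173 173 174 171 170 174 173 173 171 171 173 171]
 [163 164 161 164 161 152 152 152 158 161 161 162 160 160 162 160]
 [139 138 137 140 121 111 108 111 127 130 130 130 129 128 131 127]
 [130 129 130 133  92  87  88  84 118 115 112 112 110 109 111 107]
 [133 130 135 134  93  82  88  83 119 124 107 109 108 109 111 109]
 [133 134 134 131  92  82  87  85 123 119 109 109 108 110 114 121]
 [134 133 130 132  90  85  85  82 114 123 124 120 121 121 126 133]
 [133 133 130 131  89  84  88  84 106 126 131 131 132 131 132 132]
 [131 131 131 129  91  87  83  81 110 130 133 132 135 133 128 131]
 [131 128 130 131 100  97  97 100 117 128 133 133 133 133 129 130]
 [132 133 129 130 107 114 117 117 123 130 131 131 132 128 133 129]
 [130 130 130 128 117 120 121 121 127 130 126 128 130 130 131 131]]
[[0.5409 0.1295 0.0459]
 [0.5399 0.1295 0.0457]
 [0.5389 0.1295 0.0459]
 [0.5378 0.1295 0.0451]]
[[0.5382 0.1364 0.0112]
 [0.5382 0.1341 0.011 ]
 [0.5388 0.1326 0.046 ]
 [0.5388 0.1305 0.0447]
 [0.5383 0.1274 0.012 ]
 [0.5383 0.1252 0.0116]
 [0.5383 0.1229 0.0111]
 [0.5383 0.1208 0.0138]]
solve [1]
```

```bash
cat >> h.py <<'E'
def swing(piv,z,t0,t1,R,n=6,r=.06,th=np.radians(.8)):
    for t in np.linspace(t0,t1,n+1)[1:]:
        v=np.array([-np.sin(t),-np.cos(t)]); c,s=np.cos(th),np.sin(th); v=np.array([c*v[0]-s*v[1],s*v[0]+c*v[1]])
        env.move_linear([piv[0]+r*v[0],piv[1]+r*v[1],z],R,v=.06)
E
python3 - <<'E'
from h import *
k=np.array([.5635,.0664]); piv=k+.06*np.array([-.014,1])
R=over(*k,.15,0); env.move_linear([*k,.0735],R,v=.1); env.grab(); stat("grip")
swing(piv,.0735,0,.97,R); stat("swung"); env.let_go(); 
p=env.get_eef_pos(); env.move_linear([p[0],p[1],.2],R,v=.25)
over(.43,.14,.24,90); w=wcloud(); np.savez("pics/w3.npz",*w); cv2.imwrite("pics/w3.png",w[0][:,:,::-1])
for l,b in dict(knob=(.48,.58,.04,.12,.097,.11),handle=(.53,.6,.16,.23,.092,.11),head=(.42,.5,.26,.34,.08,.12)).items():
    P=w[2][box(w[2],*b)]; c,s,a=rect(P); print(l,c.round(4),s.round(4),P[:,2].max().round(4))
print(find_cap(w,.644,.106,.037,.04),find_cap(w,.644,.198,.037,.04)); stat()
# plan check for the toggle
b=np.radians(22.8); px=np.array([np.cos(b),np.sin(b),0]); py=np.array([-np.sin(b),np.cos(b),0]); O=np.array([.4912,.316,.02])
for t in(-.42,0,.42):
    u=np.sin(t)*px+np.array([0,0,np.cos(t)]); 
    for s in(1,-1): print(t,(O+.079*u).round(4),s,solve_ik(O+.07*u,np.column_stack([np.cross(s*py,-u),s*py,-u])))
E
```

```text
grip t 20.6 pos [0.5632 0.0664 0.0735] gap 0.173 ff 30.0 F [-1.7 -0.2  0.8]
swung t 22.4 pos [0.5142 0.0921 0.0735] gap 0.174 ff 30.0 F [ 5.4  1.2 -6.4]
knob [0.5138 0.0905] [0.0161 0.016 ] 0.1037Traceback (most recent call last):
  File "<stdin>", line 8, in <module>
    return umr_maximum(a, axis, None, out, keepdims, initial, where)
ValueError: zero-size array to reduction operation maximum which has no identity
```

View pics/w3.png

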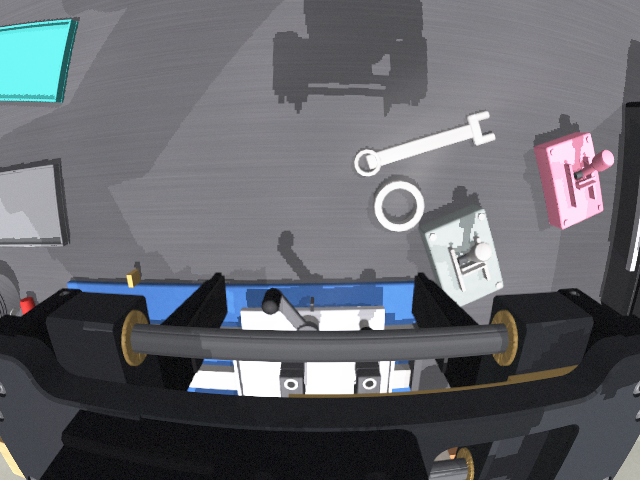

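The lever is released (knob at (272,300), angle about 0.93 rad). Both caps are still in the tray at (291,383) and (370,383). The toggle is next, so I check its plan.

```bash
cat >> h.py <<'E'
_b=np.radians(22.8); PX=np.array([np.cos(_b),np.sin(_b),0]); PY=np.array([-np.sin(_b),np.cos(_b),0]); O=np.array([.4912,.316,.02])
def tog(t,r,s):
    """TCP pose with the grasp point r from the hinge at bat angle t from vertical (- = off)"""
    u=np.sin(t)*PX+np.array([0,0,np.cos(t)]); return O+(r-.019)*u, np.column_stack([np.cross(s*PY,-u),s*PY,-u])
E
python3 - <<'E'
from h import *
for s in(1,-1):
  for t in(-.42,0,.42):
    for r in (.08,.16):
        q=solve_ik(*tog(t,r,s)); print(s,t,r,None if q is None else np.round(q,0))
f=np.load("pics/w3.npz"); W=f["arr_2"]; P=W[box(W,.42,.5,.26,.34,.085,.12)]; print(len(P),rect(P),P[:,2].max(), env.get_qpos().round(0))
P=W[box(W,.4,.58,.25,.385,.031,.038)]; print(rect(P))
E
```

```text
1 -0.42 0.08 [ 27.  27. 123. -16.   7. -70.]
1 -0.42 0.16 [ 28.  17. 123.  -7.  17. -79.]
1 0 0.08 [ 26.  32. 102.  -0.  46. -87.]
1 0 0.16 [ 26.  27.  97.  -0.  56. -87.]
1 0.42 0.08 [ 26.  45.  80.   1.  79. -88.]
1 0.42 0.16 [ 25.  43.  71.   1.  90. -88.]
-1 -0.42 0.08 [ 27.  27. 123. -16.   7. 110.]
-1 -0.42 0.16 [ 28.  17. 123.  -7.  17. 101.]
-1 0 0.08 [ 26.  32. 102.  -0.  46.  93.]
-1 0 0.16 [26. 27. 97. -0. 56. 93.]
-1 0.42 0.08 [26. 45. 80.  1. 79. 92.]
-1 0.42 0.16 [25. 43. 71.  1. 90. 92.]
345 (array([0.46057522, 0.30093995]), array([0.02357133, 0.0183083 ]), -6.840263366699219) 0.10726649894985651 [ 10.  11. 108.  -0.  61. -80.]
(array([0.49072871, 0.31551361]), array([0.10949467, 0.0795028 ]), 22.675966262817383)
```

```bash
cat >> h.py <<'E'
def togt(t,r,s=1,off=.2):
    u=np.sin(t)*PX+np.array([0,0,np.cos(t)]); k=t+off; z=-(np.sin(k)*PX+np.array([0,0,np.cos(k)]))
    return O+r*u+.019*z, np.column_stack([np.cross(s*PY,z),s*PY,z])
def flip(t0,t1,off):
    up=lambda t,r:env.move_linear(*togt(t,r,off=off),v=.05)
    p,R=togt(t0,.079,off=off); env.goto(p-.09*R[:,2],R); env.move_linear(p,R,v=.1); env.grab(); stat("grip")
    up(t0,.0895); env.hold(.2); stat("pulled")
    for t in np.linspace(t0,t1,7)[1:]: up(t,.0895)
    stat("swung"); up(t1,.079); env.hold(.2); stat("home"); env.let_go()
    p,R=togt(t1,.079,off=off); env.move_linear(p-.09*R[:,2],R,v=.2); stat("clear")
E
python3 - <<'E'
from h import *
for t in np.linspace(-.42,.42,7): assert solve_ik(*togt(t,.0895)) is not None
flip(-.42,.42,.2)
p,d=viewer.read_camera("scene"); np.savez("pics/s2.npz",p=p,d=d); q,_=viewer.read_camera("side")
cv2.imwrite("pics/s2.png",np.hstack([cv2.resize(p[200:360,280:490],(400,305)),cv2.resize(q[200:390,200:390],(305,305))])[:,:,::-1])
E
```

```text
grip t 28.7 pos [0.4652 0.3054 0.0736] gap 0.2 ff 30.0 F [-2.6  3.9  0.1]
pulled t 29.3 pos [0.4614 0.3036 0.0828] gap 0.198 ff 30.0 F [ 2.8  5.8 -9.1]
swung t 31.4 pos [0.514  0.3258 0.0857] gap 0.199 ff 30.0 F [-4.3  1.  -9.7]
home t 31.9 pos [0.5106 0.3243 0.0771] gap 0.2 ff 30.0 F [-3.4  3.9 -5.1]
clear t 33.8 pos [0.5583 0.3442 0.1489] gap 1.001 ff 0.0 F [ 0.3  0.  -0.1]
```

View pics/s2.png

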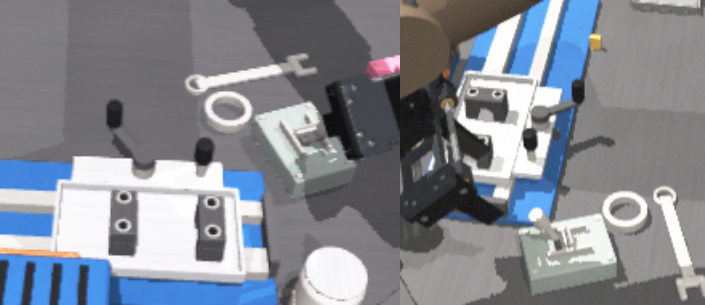

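The toggle now leans the other way (on), and the caps are still side by side. Next I slide the carriage.

```bash
cat >> h.py <<'E'
def slide(hd,dy,v=.08):
    R=over(hd[0],hd[1],.17,-45); env.move_linear([hd[0],hd[1],.0725],R,v=.12); env.grab(); stat("grip")
    env.move_linear([hd[0]-.014*dy,hd[1]+dy,.0725],R,v=v); env.hold(.3); stat("slid"); env.let_go(); env.move_linear([hd[0]-.014*dy,hd[1]+dy,.18],R,v=.25)
def look(tag,x=.43,y=-.05,z=.22,a=90):
    R=down(a) ; q=[solve_ik([x,y,z],r) for r in (down(a),)]
    env.goto([x,y,z],R); w=wcloud(); np.savez(f"pics/{tag}.npz",*w); cv2.imwrite(f"pics/{tag}.png",w[0][:,:,::-1]); return w
E
python3 - <<'E'
from h import *
p=O+.2*np.array([0,0,1]); 
e=env.get_eef_pos(); env.move_linear([e[0]-.03,e[1],.2],v=.25)
slide(np.array([.5612,.1905]),-.237)
R0=down(90); 
w=look("w4"); stat()
W=w[2]; hsv=cv2.cvtColor(w[0],cv2.COLOR_RGB2HSV)
for l,b in dict(knob=(.48,.6,-.2,-.1,.097,.11),handle=(.53,.6,-.09,0,.092,.11)).items():
    P=W[box(W,*b)]; print(l,len(P),[np.round(v,4) for v in rect(P)] if len(P) else "")
m=(hsv[...,0]>15)&(hsv[...,0]<35)&(hsv[...,1]>120)&box(W,.49,.55,-.15,-.06,.018,.04); print("mark",rect(W[m]))
m=box(W,.53,.545,-.15,-.06,.035,.055); print("ptr",[np.round(v,4) for v in rect(W[m])])
E
```

```text
grip t 37.4 pos [0.5607 0.1908 0.0725] gap 0.184 ff 30.0 F [-4.1  4.2  1.8]
slid t 40.8 pos [ 0.5643 -0.0457  0.0724] gap 0.188 ff 30.0 F [-1.   8.1  0.8]
 t 43.4 pos [ 0.4308 -0.0501  0.2193] gap 1.002 ff 0.0 F [ 0.2  0.1 -0.2]
knob 44 [array([ 0.5206, -0.1404]), array([0.0125, 0.0041]), np.float64(-31.4704)]
handle 47 [array([ 0.5715, -0.046 ]), array([0.0151, 0.0053]), np.float64(-88.224)]
mark (array([ 0.51818305, -0.10429307]), array([0.01535168, 0.00582779]), 26.74515151977539)
ptr [array([ 0.5416, -0.1064]), array([0.0064, 0.0038]), np.float64(-1.4681)]
```

View pics/w4.png

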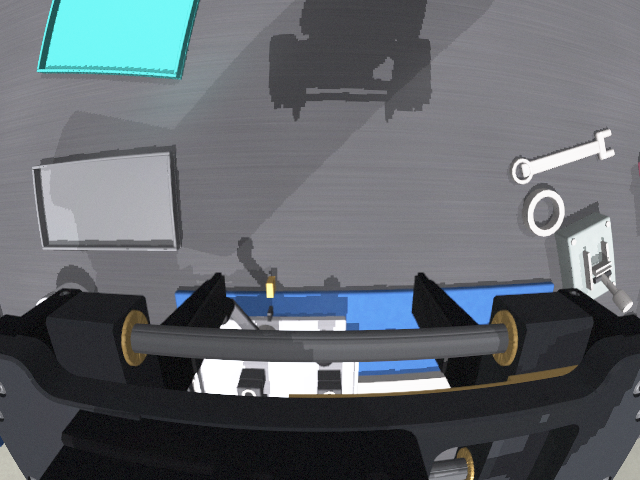

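Pointer at (270,312) and mark at (270,290) look level. The camera sits a half turn round, so I look once from the other side before locking.

```bash
python3 - <<'E'
from h import *
q=env.get_qpos(); q2=np.array(q); q2[5]+=180 if q[5]<0 else -180
env.move_j(q2); w=wcloud(); np.savez("pics/w5.npz",*w); stat()
W=w[2]; hsv=cv2.cvtColor(w[0],cv2.COLOR_RGB2HSV); V=hsv[...,2]
for l,b in dict(knob=(.48,.6,-.2,-.1,.097,.11),handle=(.53,.6,-.09,0,.092,.11)).items():
    P=W[box(W,*b)]; print(l,len(P),[np.round(v,4) for v in rect(P)] if len(P) else "")
m=(hsv[...,0]>15)&(hsv[...,0]<35)&(hsv[...,1]>120)&box(W,.49,.55,-.15,-.06,.02,.04); print("mark",rect(W[m]))
m=box(W,.53,.546,-.15,-.06,.042,.055)&(V<110); print("ptr",m.sum(),[np.round(v,4) for v in rect(W[m])])
print(find_cap(w,.647,-.131,.037,.04),find_cap(w,.647,-.039,.037,.04))
cv2.imwrite("pics/w5.png",w[0][:320,:,::-1])
E
```

```text
t 46.1 pos [ 0.4308 -0.0501  0.2193] gap 1.002 ff 0.0 F [-0.3  0.8 -0.1]
knob 317 [array([ 0.5182, -0.1456]), array([0.0173, 0.017 ]), np.float64(-16.9049)]
handle 431 [array([ 0.5646, -0.0455]), array([0.0194, 0.0193]), np.float64(-87.6857)]
mark (array([ 0.51626718, -0.10667048]), array([0.00636659, 0.00559245]), 1.5329922437667847)
ptr 26 [array([ 0.5423, -0.1059]), array([0.0072, 0.0039]), np.float64(5.6083)]
(array([ 0.63224804, -0.13057931]), array([0.02850395, 0.02641824]), -88.9363648891449, np.float64(0.0776201141816356)) (array([ 0.62962753, -0.03902876]), array([0.0273138 , 0.02122642]), -89.7760164886713, np.float64(0.07768181561808689))
```

View pics/w5.png

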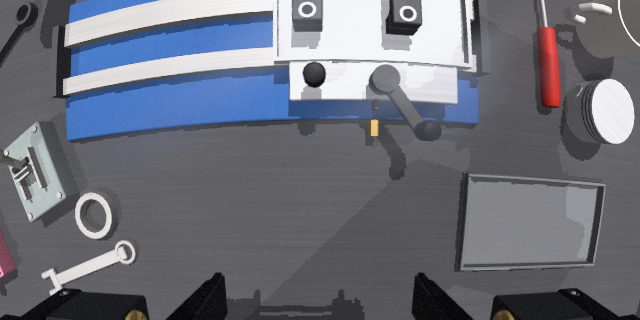

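Pointer (375,104) and mark (374,128) agree in y to about 1 mm (-0.106), with both caps in the tray. Next I lock the clamp.

```bash
python3 - <<'E'
from h import *
k=np.array([.518,-.1458]); piv=np.array([.566,-.1106])
R=over(*k,.15,0); env.move_linear([*k,.0735],R,v=.1); env.grab(); stat("grip")
swing(piv,.0735,.94,-.01,R); env.hold(.2); stat("locked"); env.let_go()
p=env.get_eef_pos(); env.move_linear([p[0],p[1],.2],R,v=.25)
over(.43,-.05,.22,-90)
if env.get_qpos()[5]<0: q=np.array(env.get_qpos()); q[5]+=180; env.move_j(q)
w=wcloud(); W=w[2]; np.savez("pics/w6.npz",*w)
for l,b in dict(knob=(.48,.6,-.22,-.1,.097,.11),handle=(.53,.6,-.09,0,.092,.11),ptr=(.53,.546,-.15,-.06,.042,.055)).items():
    P=W[box(W,*b)]; print(l,len(P),[np.round(v,4) for v in rect(P)] if len(P) else "")
stat()
E
```

```text
grip t 49.8 pos [ 0.5179 -0.1458  0.0735] gap 0.171 ff 30.0 F [-0.4 -0.8 -0.1]
locked t 51.8 pos [ 0.567  -0.171   0.0735] gap 0.171 ff 30.0 F [-4.5 -2.6  2.8]
knob 295 [array([ 0.5666, -0.1692]), array([0.0174, 0.0168]), np.float64(35.1846)]
handle 426 [array([ 0.5647, -0.0451]), array([0.0194, 0.0192]), np.float64(-49.0765)]
ptr 41 [array([ 0.5424, -0.105 ]), array([0.007 , 0.0047]), np.float64(1.8663)]
 t 57.8 pos [ 0.4302 -0.0502  0.2195] gap 0.997 ff 0.0 F [ 0.  -0.4  0.1]
```

```bash
python3 - <<'E'
from h import *
flip(.42,-.42,.2)
e=env.get_eef_pos(); env.move_linear([e[0],e[1],.22],v=.25)
over(.43,-.05,.24,-90)
if env.get_qpos()[5]<0: q=np.array(env.get_qpos()); q[5]+=180; env.move_j(q)
w=wcloud(); W=w[2]; np.savez("pics/w7.npz",*w)
P=W[box(W,.42,.56,.26,.38,.08,.12)]; print("head",len(P),P.mean(0).round(4) if len(P) else "")
for l,b in dict(knob=(.48,.6,-.22,-.1,.097,.11),handle=(.53,.6,-.09,0,.092,.11),ptr=(.53,.546,-.15,-.06,.042,.055)).items():
    P=W[box(W,*b)]; print(l,len(P),[np.round(v,4) for v in rect(P)] if len(P) else "")
cv2.imwrite("pics/w7.png",w[0][:320,:,::-1]); stat()
E
```

```text
grip t 62.5 pos [0.5106 0.3246 0.0767] gap 0.196 ff 30.0 F [-0.3  2.8  0.7]
pulled t 63.0 pos [0.5143 0.3259 0.0856] gap 0.199 ff 30.0 F [ -5.9   1.7 -10.5]
swung t 65.1 pos [0.4629 0.3041 0.0833] gap 0.201 ff 30.0 F [ 0.9  6.6 -8.7]
home t 65.7 pos [0.4674 0.306  0.0739] gap 0.2 ff 30.0 F [-0.6  6.8 -3.8]
clear t 67.6 pos [0.4471 0.2974 0.1609] gap 0.997 ff 0.0 F [-0.3 -0.1 -1.3]
head 316 [0.4633 0.2991 0.0973]
knob 271 [array([ 0.5669, -0.1691]), array([0.0175, 0.0168]), np.float64(15.5592)]
handle 372 [array([ 0.5649, -0.0449]), array([0.0196, 0.0184]), np.float64(-73.7554)]
ptr 33 [array([ 0.5422, -0.1052]), array([0.0074, 0.0044]), np.float64(1.2493)]
 t 72.0 pos [ 0.4301 -0.0494  0.2396] gap 1.0 ff 0.0 F [-0.5 -0.2  0.1]
```

View pics/w7.png

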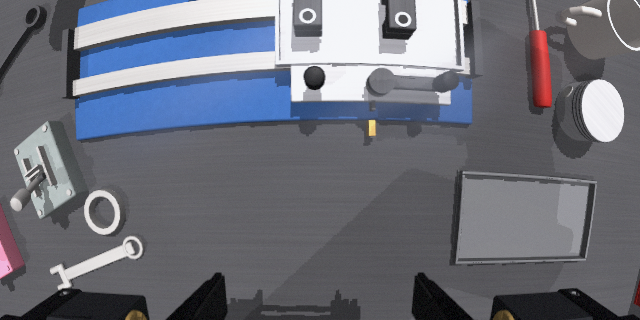

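The toggle is off again (head leaning to the robot's side at (18,203)). The lever is along the rail, and the pointer and mark are level. Now I move the caps to the grey tray at (527,218).

```bash
python3 - <<'E'
from h import *
s=np.load("pics/scene0.npz"); W=cloud(s["d"],viewer.calibration("scene")); P=W[box(W,.68,.85,-.08,.13,.06,.2)]; print("coil",P.min(0).round(3),P.max(0).round(3))
env.goto([.53,-.085,.26],env.get_eef_rot()); w=wcloud()
for y,yd in((-.131,-.375),(-.039,-.27)):
    c,s,a,z=find_cap(w,.647,y,.037,.045); print(c,s,a,z)
    assert .05<s[0]<.064 and .024<s[1]<.034 and abs(z-.077)<.006
    pick(c,a,.037)
    place(.4185,yd,.0035)
    if y<-.1: env.goto([.53,-.085,.26],bestdown([.53,-.085,.26],-90)); \
        (env.get_qpos()[5]<0 and env.move_j(np.array(env.get_qpos())+[0,0,0,0,0,180])); w=wcloud()
env.goto([.35,-.2,.28],down(-90))
if env.get_qpos()[5]<0: q=np.array(env.get_qpos()); q[5]+=180; env.move_j(q)
w=wcloud(); print(find_cap(w,.4185,-.375,.0035,.045),find_cap(w,.4185,-.27,.0035,.045))
W=w[2]; P=W[box(W,.53,.546,-.15,-.06,.042,.055)]; print("ptr",rect(P))
P=W[box(W,.48,.6,-.22,-.1,.097,.11)]; print("knob",rect(P))
cv2.imwrite("pics/w8.png",w[0][:,:,::-1]); stat()
E
```

```text
coil [ 0.717 -0.052  0.06 ] [0.815 0.099 0.127]
[ 0.64771283 -0.12932146] [0.05663078 0.02822314] -0.03108978271484375 0.07781980265547025
grip t 75.0 pos [ 0.6477 -0.1293  0.053 ] gap 0.281 ff 30.0 F [ 0.7 -0.3 -0.5]
lifted t 75.7 pos [ 0.6469 -0.1291  0.1855] gap 0.284 ff 30.0 F [-0.1 -0.9 -2.7]
above t 77.0 pos [ 0.4194 -0.3747  0.0837] gap 0.284 ff 30.0 F [-0.1 -0.4 -3.5]
low t 77.8 pos [ 0.4188 -0.3751  0.0229] gap 0.286 ff 30.0 F [ 0.5 -0.2 -3.7]
[ 0.64773959 -0.03826358] [0.05638909 0.02868067] -0.2166900634765625 0.07772722318707559
grip t 83.4 pos [ 0.6477 -0.0382  0.053 ] gap 0.289 ff 30.0 F [-0.3  0.  -0.8]
lifted t 84.1 pos [ 0.6469 -0.0382  0.1855] gap 0.286 ff 30.0 F [-0.2 -0.1 -3.2]
above t 85.4 pos [ 0.4194 -0.2699  0.0836] gap 0.284 ff 30.0 F [ 0.1  0.1 -2.6]
low t 86.1 pos [ 0.4189 -0.2701  0.0228] gap 0.288 ff 30.0 F [ 0.2 -0.  -2.9]
(array([ 0.41866627, -0.37514672]), array([0.05653984, 0.02975437]), -0.205810546875, np.float64(0.04379369836604282)) (array([ 0.41900489, -0.2698482 ]), array([0.05632234, 0.02881916]), -0.18227386474609375, np.float64(0.04368165096385461))
ptr (array([ 0.54238707, -0.10581308]), array([0.00676416, 0.00401741]), -4.4959564208984375)
knob (array([ 0.56600976, -0.16985926]), array([0.01739499, 0.01557195]), 83.26985931396484)
 t 88.7 pos [ 0.3501 -0.2002  0.2783] gap 1.001 ff 0.0 F [-0.4  0.1  0.1]
```

Both caps stand in the grey tray, the pointer is at the mark, the clamp is locked and the toggle is off. I check with one last scene picture before handing in.

```bash
python3 - <<'E'
from h import *
p,d=viewer.read_camera("scene"); cv2.imwrite("pics/end.png",p[:,:,::-1])
E
```

```text
(no output)
```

View pics/end.png

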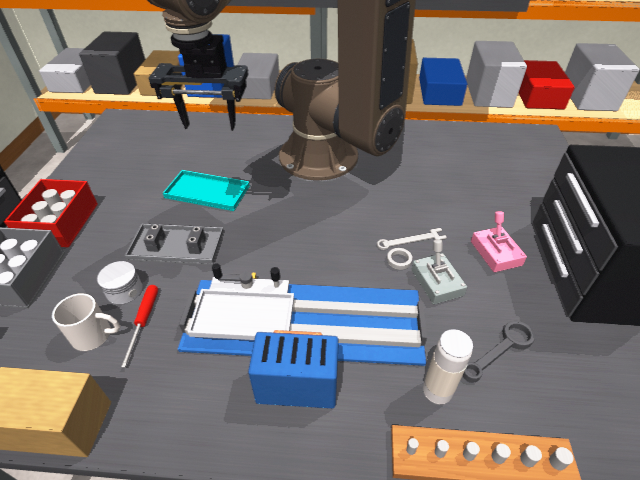

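The caps stand in the grey tray at (153,238) and (195,240), the carriage is at the mark (254,277), the bat leans to off at (437,243), and the other things are in place. No third cap is visible anywhere.

```bash
python3 -c "
from station import env
print(env.hand_in())"
```

```text
the job is handed in; nothing more can be done
None
```

I handed the job in after about 89 s of robot time: both caps on the bench (I saw no third) went through the coil cycle and now stand side by side in the grey finished-parts tray, with the carriage locked about 1 mm from the mark and the coil off; the hand-in gave no verdict.

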